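# Flag the jar carrier and hold it up level by its bar

## Robot

A 6-joint arm with a two-finger parallel gripper is mounted at the origin on a cart in front of the work surface, level with it; the furniture and walls round the work are solid. World frame = base frame: x ahead of the robot, y to its left, z up, the work surface at z = 0. Lengths are in m, angles in rad, forces in N, time in s.
With the tool pointing down it reaches from about 0.35 to 0.975 m from the base axis. Payload 4.9 kg.
Tool frame: the origin (TCP) lies at the very end of the fingers, on their centre line; the grasp point (between the pads) lies 19 mm behind it; z points along the fingers, y is the line along which they close (so a half turn about z gives the same grasp; the last joint's range is limited). The gripper opens to 85 mm and grips with 20 to 120 N. Pads are 22 mm wide; open, the fingers measure 114 mm over their backs; the gripper's body (76 mm by 85 mm) begins 54 mm behind the grasp point. The pads swing forward as they close: fully open they stand 13 mm farther back than shut.
Start: joints at [1.168, 0.053, 1.613, -0, 1.476, -0.119], TCP at [0.175, 0.6, 0.197] pointing down, gripper open.
Joint ranges: [-3.01, 3.01], [-1.01, 2.22], [0.06, 2.58], [-1.02, 4.17], [0.09, 2.62], [-3.14, 3.14]. Speed limits (rad/s): [2.57, 2.57, 3.14, 3.14, 3.14, 3.14].

## Interface

Orientations are given as a rotation vector (axis times angle).
In Python, from station import ctrl gives the robot as it stands. The module is installed in compiled form; this text tells all that it offers.
- The arm moves only by the tool jog_arm, never from a script. Its argument "steps" is a list of rows, each an object with "delta_rot": the turn, a rotation vector about the tool's x, y, z in degrees, a list of three; "linear": the shift along the tool's x, y, z in m, a list of three; "grip": the finger opening in m, from 0 to 0.0854. In form: [{"delta_rot": [rx, ry, rz], "linear": [x, y, z], "grip": grip}, ...]. A call has 1 to 10 rows; each row shifts and turns the commanded pose from where the row before left it, along the tool's axes as they then stand; what a row does not reach is not made up. A row lasts 1/10 s, in which the tool goes at most 50 mm and 8.59 degrees, less where a joint would pass 70% of its speed; a pose out of reach is approached as far as the arm can. A call with a gripper value outside its range is refused whole. The fingers move at their own pace and stop on an object; "newtons" is the grip in N (left out, the last holds). Time passes only in rows, so rows that do not move let the fingers close. It gives the time, the measured TCP pose, the force, the opening and the grip force at its end, in the units of the state.
- ctrl.get_obs(): the state, without advancing time (a new reading comes with each control period).
- ctrl.get_image(name): name is "scene" or "side" or "wrist"; returns (picture, depth): 480x640x3 uint8, red, green, blue; 480x640 float32, m along the optical axis (not along the pixel's ray), 0 where there is no reading.
- ctrl.camera_info(name): a dict with "camera_matrix" (3x3 intrinsics, pixels), "R" (3x3) and "t" (3): a world point X has camera coordinates R X + t; the wrist camera has in their place "T_tool_cam" (4x4, takes a point from camera to tool coordinates, whose origin is the TCP and whose axes are the flange's). Camera axes: x right, y down, z forward; pixel columns grow to the right and rows downward; lengths in m; the calibration is good to about 2 mm. The wrist camera is an equidistant fisheye: a pixel r from the principal point sees the ray r / f radians off the axis. A picture is of the moment at which its call begins: read the wrist's pose just before it. camera_info takes no time and is no camera call.
- ctrl.finish_job(): hands the job in; it is judged then, once.
The state is a dict: "t": time; "q": joint angles; "dq": joint speeds; "effort": joint torques, N m; "tool_pos": TCP position; "tool_rot": TCP orientation; "contact_force": force on the tool from outside, world axes, zero at the start; "wrist_torque": the same for the moment, N m; "opening": finger opening in m; "grip_force": force on a finger pad.
Only numpy, scipy, OpenCV 4.12 (cv2) and the standard library are available. Lean on these libraries where they do the work, as an engineer would, in place of code of your own. Each camera call takes 0.05 s, during which the arm holds its last target. There are 200 camera calls.

## Task

Hang the bent aluminium marker astride the plywood carrier's grip bar, above the compartment that holds the flat jar lid, and let go of it, while the carrier still stands on the table. Then take the carrier by the middle of the bar, lift it about 8 cm off the table and finish while holding it there, still and level, with the marker hanging and the jar, tape roll and lid in their compartments. Do not tip the carrier or disturb the other things on the table.

Things in the scene. Friction and masses are not known exactly. Their poses are not given: they have to be found in the camera images.
- carrier: Open plywood jar carrier, loose, 100 x 258 x 204 mm, 0.8 kg loaded. Origin: centre of its underside; long side along y, z up. Sides 45 mm high, floor 8 mm; three compartments along y at y = -81, 0, +81 mm: jar in the middle one, lid and tape roll in the end ones, either way round. Uprights at both ends (44 mm wide) carry the bar. Balances under the bar's middle once the marker hangs above the lid.
- carrier_bar (a point): Middle of the carrier's wooden grip bar, 189 mm above the carrier's underside, same axes as the carrier. The bar runs along y, free length 238 mm between the uprights, 18 mm wide (x) and 22 mm high; its top is 11 mm above this point. The jar's top is 69 mm below this point.
- marker_mid (a point): Centre (36 mm up) of the marker: loose inverted U of bent aluminium sheet, 36 mm wide over its flat sides (x), 50 mm long (y), 72 mm high, sheet 4 mm, 50 g, standing on its two legs. Channel along y, 28 mm wide, open below; its roof is 32 mm above this point (hung: this point 21 mm below the bar's centre line). Lowest 12 mm of the legs flare to 43 mm. Paper slips low on the sides; grip above them.
- jar_mid (a point): Centre of the full glass jar in the carrier's middle compartment, 69 mm in diameter, 112 mm high, about 0.4 kg; it stays there.
- roll_mid (a point): Centre of the roll of brown parcel tape (66 mm in diameter, 48 mm high, 60 g) in one end compartment; it stays there.
- lid_mid (a point): Centre of the twist-off jar lid (65 mm in diameter, 16 mm high) lying flat in the other end compartment; it shows above which end the marker belongs.
- stapler: Grey hand stapler lying on the table, 32 x 137 x 44 mm, long along its y; origin at the centre of its underside. Leave it alone.
- jar_a: Nearer right-hand full jar, 69 mm in diameter, 112 mm high, standing alone on the table; origin at the centre of its underside. Leave it alone.
- jar_c: Left-hand full jar, 69 mm in diameter, 112 mm high, standing alone on the table; origin at the centre of its underside. Leave it alone.
Things that resemble listed ones, but are neither listed nor needed, are in the scene too. Of the things shaped like the part that bears marker_mid, the aluminium one is meant.

How it is judged:
By the outcome, as a careful person would: the job done as asked, in the order asked, and still so for the second after the job is handed in, while the arm keeps its last pose, push and grip.
It also fails if it takes over 45 s, if anything falls off the work surface, if the arm or the gripper's body presses on something with over 40 N, if the wrist force passes 120 N, or if a joint passes its speed limit or range.

## Working session

There is one attempt and no reset: what is moved stays moved. The work goes in short steps, Python scripts to look and compute and a tool call to move; the robot and the scene stay as the last step left them, time stands still between calls to the robot, and variables do not carry over. Pictures are saved under pics/ and viewed, at most 10 in all, crops included, and the job is handed in when it is done.

Besides the shell and the picture viewer there is one more tool, called after "Emit:" by a JSON object that holds its "op" and its "data", one argument or row to a line. jog_arm: Moves the arm, as the interface text tells. Its arguments: {"type":"object","properties":{"steps":{"type":"array"},"newtons":{"type":"number"}},"required":["steps"]}

```bash
mkdir -p pics; cat > h.py <<'E'
import numpy as np, cv2
from scipy.spatial.transform import Rotation as Rn
from station import ctrl
def save(n,f,crop=None,s=1):
    p,d=ctrl.get_image(n); np.savez(f'pics/{f}.npz',p=p,d=d)
    im=p[:,:,::-1]
    cv2.imwrite(f'pics/{f}.png',im)
    return p,d
def world(n,d,u,v):
    c=ctrl.camera_info(n);K=np.array(c['camera_matrix']);z=d[v,u]
    x=np.array([(u-K[0,2])/K[0,0]*z,(v-K[1,2])/K[1,1]*z,z])
    return np.array(c['R']).T@(x-np.array(c['t']))
def cloud(n,d):
    c=ctrl.camera_info(n);K=np.array(c['camera_matrix']);v,u=np.indices(d.shape)
    X=np.stack([(u-K[0,2])/K[0,0]*d,(v-K[1,2])/K[1,1]*d,d],-1)
    return (X-np.array(c['t']))@np.array(c['R'])
E
python3 - <<'E'
from h import *
o=ctrl.get_obs();print(o)
for n in('scene','side'):
    save(n,n+'0'); c=ctrl.camera_info(n); print(n,c)
E
```

```text
{'t': 0.0, 'q': array([ 1.16798854e+00,  5.33891847e-02,  1.61432224e+00,  1.67524144e-05,
        1.47597337e+00, -1.18996582e-01]), 'dq': array([-9.89279365e-04, -3.47829576e-04,  6.61908240e-05,  1.16130975e-03,
        4.51512653e-04, -4.55950990e-04]), 'effort': array([-2.28907549e-03, -3.93684661e+01, -3.70169806e+01, -3.07630607e-04,
        6.98267191e-03,  2.48333428e-06]), 'tool_pos': array([0.17472715, 0.59935241, 0.19602617]), 'tool_rot': array([-0.44423854, -3.10946212,  0.00316779]), 'contact_force': array([-0.10961722, -0.9240423 , -0.20783582]), 'wrist_torque': array([0.01376356, 0.01799592, 0.0387957 ]), 'grip_force': 0.0, 'opening': 0.08537571144947009}
scene {'camera_matrix': array([[471.520687  ,   0.        , 328.98056358],
       [  0.        , 471.520687  , 236.99432747],
       [  0.        ,   0.        ,   1.        ]]), 'R': array([[-0.69321875, -0.72061494,  0.01272298],
       [-0.55743597,  0.5248866 , -0.64324117],
       [ 0.45685107, -0.45299909, -0.76555792]]), 't': array([0.39895671, 0.37081528, 1.02936998])}
side {'camera_matrix': array([[503.80200609,   0.        , 317.17707824],
       [  0.        , 503.80200609, 240.15141341],
       [  0.        ,   0.        ,   1.        ]]), 'R': array([[ 9.99659518e-01,  2.36239190e-02, -1.10796104e-02],
       [-4.99049040e-04, -4.07231510e-01, -9.13324832e-01],
       [-2.60882783e-02,  9.13019391e-01, -4.07081066e-01]]), 't': array([-0.57085622,  0.13903313,  1.3970142 ])}
```

View pics/scene0.png

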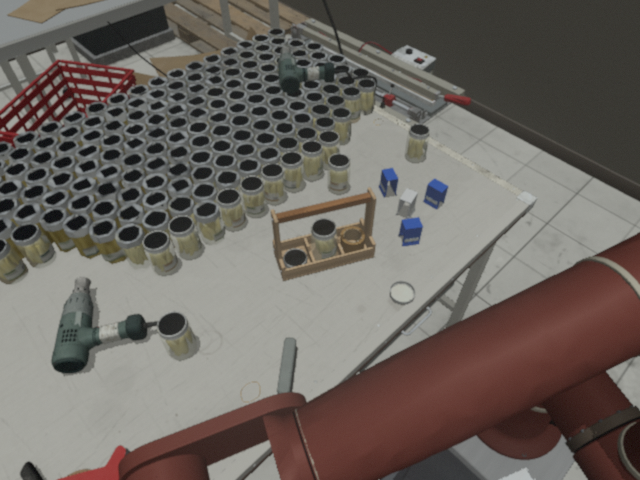

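View pics/side0.png

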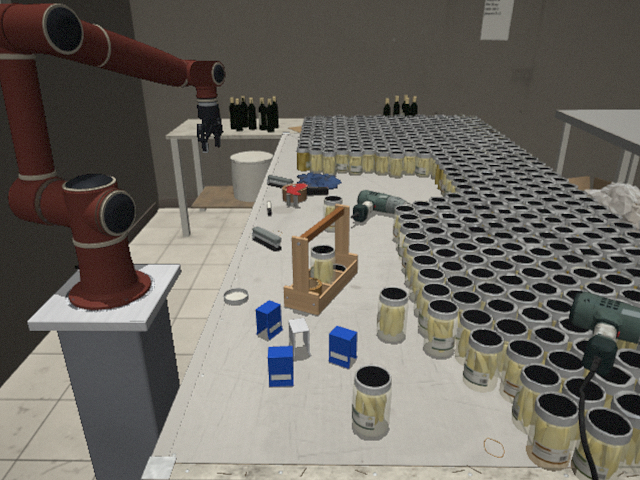

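Four U-shaped markers are visible. Three are blue, at scene (389,182), (436,193) and (411,232). One is bare grey, at scene (407,203) / side (299,333), and it's the one that fits "aluminium". The carrier is at scene (325,240), with a dark disc in its left compartment (294,258) and a ring in its right one (352,236). An enlarged crop should confirm both.

```bash
python3 - <<'E'
from h import *
a=cv2.imread('pics/scene0.png');b=cv2.imread('pics/side0.png')
A=cv2.resize(a[160:290,260:460],(800,520),interpolation=3)[:300*2]
A=cv2.resize(a[165:285,260:460],(500,300),interpolation=3); B=cv2.resize(b[195:395,220:370],(300,400),interpolation=3)
A=cv2.resize(a[165:285,265:465],(800,480),interpolation=3)
cv2.imwrite('pics/cA.png',A)
cv2.imwrite('pics/cB.png',cv2.resize(b[195:395,220:400],(540,600),interpolation=3))
for n,pts in {'scene':[(407,194),(407,212),(280,216),(365,198),(323,224)],'side':[(299,325),(299,345),(320,230)]}.items():
    d=np.load(f'pics/{n}0.npz')['d']
    for u,v in pts: print(n,u,v,world(n,d,u,v).round(3))
# cloud parts
for n in('scene','side'):
    z=np.load(f'pics/{n}0.npz');P=cloud(n,z['d']).reshape(-1,3);C=z['p'].reshape(-1,3).astype(int)
    # table height
    c=world(n,z['d'],*( (407,194) if n=='scene' else (299,325)))
    m=(abs(P[:,:2]-c[:2]).max(1)<.04)&(P[:,2]>.03)&(P[:,2]<.085)&(C.max(1)-C.min(1)<30)
    Q=P[m];t=Q[Q[:,2]>.066];print(n,'marker n',len(Q),len(t),t.mean(0),t[:,2].max(),cv2.minAreaRect(t[:,:2].astype(np.float32)*1000))
    m=(P[:,2]>.17)&(P[:,2]<.215)&(P[:,0]>.4)&(P[:,0]<.8)&(abs(P[:,1])<.35);Q=P[m];t=Q[Q[:,2]>Q[:,2].max()-.012]
    print('bar',len(t),t.mean(0),t[:,2].max(),cv2.minAreaRect(t[:,:2].astype(np.float32)*1000))
E
```

```text
scene 407 194 [ 0.542 -0.276  0.072]
scene 407 212 [ 0.521 -0.261  0.025]
scene 280 216 [0.63  0.112 0.199]
scene 365 198 [ 0.537 -0.082  0.194]
scene 323 224 [0.594 0.005 0.118]
side 299 325 [ 0.539 -0.28   0.074]
side 299 345 [ 0.535 -0.253  0.002]
side 320 230 [ 0.581 -0.025  0.191]
scene marker n 246 166 [ 0.53845302 -0.27515817  0.0715508 ] 0.07823682896638051 ((539.7213134765625, -276.34100341796875), (36.87720489501953, 53.540748596191406), 14.29570484161377)
bar 705 [0.58793898 0.01380606 0.19950345] 0.20734607778078076 ((586.12841796875, 11.316444396972656), (257.6590576171875, 44.75522994995117), 64.26630401611328)
side marker n 400 247 [ 0.53743591 -0.28280707  0.07412921] 0.07753994013398172 ((537.123291015625, -279.01397705078125), (35.940765380859375, 56.49097442626953), 16.868497848510742)
bar 443 [ 0.58278315 -0.00842079  0.20197334] 0.2080443206383085 ((586.889404296875, 6.334930419921875), (262.7200622558594, 43.990543365478516), 64.60908508300781)
```

View pics/cA.png

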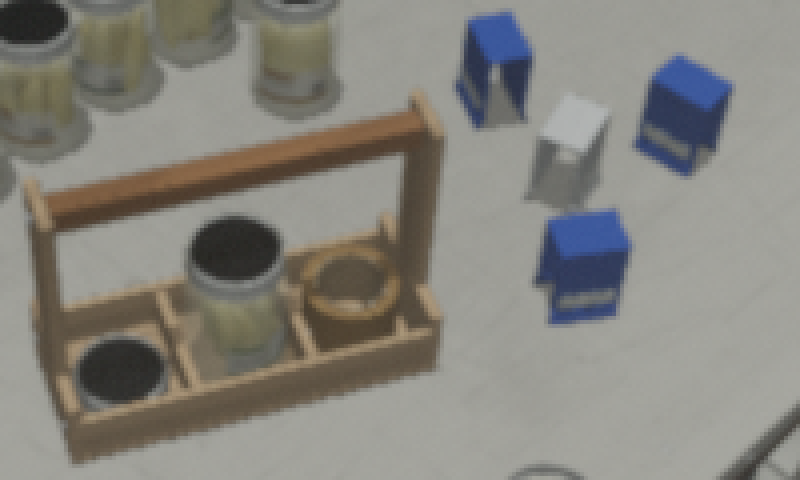

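View pics/cB.png

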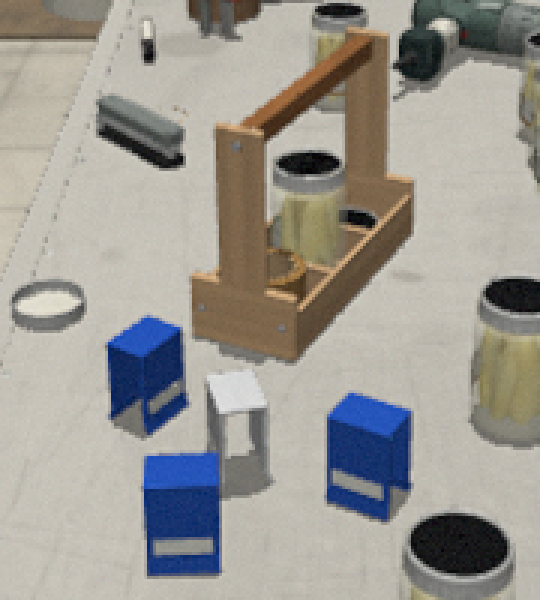

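The crop confirms it: the bare aluminium marker is at crop (568,140), and its channel runs roughly along world y. The flat dark lid is in the carrier's far +y compartment (crop (122,370)), and the tape roll is in the near end (350,285). The pale disc on the table, side (236,297), isn't needed. I'll lift the arm and turn the tool towards the marker's yaw.

Emit:
{"op": "jog_arm", "data": {
  "steps": [
    {"delta_rot": [0, 0, 8.3], "linear": [0, 0, -0.02], "grip": 0.06},
    {"delta_rot": [0, 0, 8.3], "linear": [0, 0, -0.025], "grip": 0.06},
    {"delta_rot": [0, 0, 8.3], "linear": [0, 0, -0.025], "grip": 0.06},
    {"delta_rot": [0, 0, 8.3], "linear": [0, 0, -0.025], "grip": 0.06},
    {"delta_rot": [0, 0, 8.3], "linear": [0, 0, -0.025], "grip": 0.06},
    {"delta_rot": [0, 0, 8.3], "linear": [0, 0, -0.02], "grip": 0.06},
    {"delta_rot": [0, 0, 8.3], "linear": [0, 0, -0.01], "grip": 0.06}
  ],
  "newtons": 30
}}

```text
t: 0.8
tool_pos: [0.1752, 0.6004, 0.3495]
tool_rot: [-1.906, -2.497, -0.004]
contact_force: [0.3, -0.9, 0.1]
opening: 0.0599
grip_force: 0.0
```

```bash
cat >> h.py <<'E'
def togo(x,y,z,yaw=None):
    o=ctrl.get_obs();R=Rn.from_rotvec(o['tool_rot']).as_matrix();Y=R[:,1]
    a=np.degrees(np.arctan2(Y[1],Y[0]));w=np.array([x,y,z])-o['tool_pos']
    print('t',round(o['t'],2),'tcp',o['tool_pos'].round(4),'yaw_y',a.round(2),'z-axis',R[:,2].round(4),'F',o['contact_force'].round(2),'open',round(o['opening'],4))
    print('tool delta mm',(R.T@w*1000).round(1), 'turn about tool z', None if yaw is None else round(-(yaw-a),2))
E
python3 - <<'E'
from h import *
togo(.5385,-.2775,.30,15.5)
for n in('scene','side'):
    z=np.load(f'pics/{n}0.npz');P=cloud(n,z['d']).reshape(-1,3);C=z['p'].reshape(-1,3).astype(int)
    m=(C[:,2]>C[:,0]+50)&(P[:,0]<.8)&(P[:,2]>.063)&(P[:,2]<.09)&(P[:,1]<0); Q=P[m]
    k,l,ce=cv2.kmeans(Q[:,:2].astype(np.float32),3,None,(3,50,1e-5),5,0);print(n,'blue',ce.round(3))
    # bar only: exclude uprights
    c0=np.array([.5865,.009]);e=np.array([.431,.902]);s=(P[:,:2]-c0)@e;w=(P[:,:2]-c0)@np.array([.902,-.431])
    m=(abs(s)<.11)&(abs(w)<.025)&(P[:,2]>.19)&(P[:,2]<.212);
    for a in np.arange(-.11,.11,.044):
        q=m&(s>=a)&(s<a+.044);print(round(a+.022,3),q.sum(),np.percentile(w[q],[5,50,95]).round(4),np.median(P[q,2]).round(4))
    m=(P[:,2]>.012)&(P[:,2]<.04)&(abs(w)<.035)
    for sg in(1,-1):
        q=m&(sg*s>.05)&(sg*s<.11);print('low end',sg,q.sum(),P[q].mean(0).round(3))
E
```

```text
t 0.8 tcp [0.1752 0.6004 0.3495] yaw_y 15.3 z-axis [ 0.001   0.0024 -1.    ] F [ 0.29 -0.85  0.12] open 0.0599
tool delta mm [-942.7  118.7   47.8] turn about tool z -0.2
scene blue [[ 0.462 -0.199]
 [ 0.633 -0.303]
 [ 0.505 -0.37 ]]
-0.088 130 [-0.0089 -0.003   0.0081] 0.1984
-0.044 132 [-0.0088 -0.0032  0.0085] 0.1982
-0.0 127 [-0.0085 -0.0032  0.0084] 0.1985
0.044 139 [-0.0085 -0.0043  0.0074] 0.1987
0.088 142 [-0.0088 -0.0033  0.0079] 0.1986
low end 1 346 [0.623 0.082 0.021]
low end -1 161 [ 0.551 -0.063  0.028]
side blue [[ 0.632 -0.314]
 [ 0.507 -0.38 ]
 [ 0.464 -0.21 ]]
-0.088 82 [-0.0055  0.0082  0.0109] 0.2015
-0.044 77 [-0.0042  0.0081  0.011 ] 0.2018
-0.0 79 [-0.0038  0.0083  0.011 ] 0.2017
0.044 70 [-0.0045  0.0084  0.0116] 0.2012
0.088 60 [-0.005   0.0085  0.0112] 0.2016
low end 1 62 [0.636 0.091 0.024]
low end -1 15 [ 0.565 -0.055  0.038]
```

Emit:
{"op": "jog_arm", "data": {
  "steps": [
    {"delta_rot": [0, 0, 0], "linear": [-0.03, 0.005, 0], "grip": 0.06},
    {"delta_rot": [0, 0, 0], "linear": [-0.045, 0.006, 0], "grip": 0.06},
    {"delta_rot": [0, 0, 0], "linear": [-0.045, 0.006, 0], "grip": 0.06},
    {"delta_rot": [0, 0, 0], "linear": [-0.045, 0.006, 0], "grip": 0.06},
    {"delta_rot": [0, 0, 0], "linear": [-0.045, 0.006, 0], "grip": 0.06},
    {"delta_rot": [0, 0, 0], "linear": [-0.045, 0.006, 0], "grip": 0.06},
    {"delta_rot": [0, 0, 0], "linear": [-0.045, 0.006, 0], "grip": 0.06},
    {"delta_rot": [0, 0, 0], "linear": [-0.045, 0.006, 0], "grip": 0.06},
    {"delta_rot": [0, 0, 0], "linear": [-0.045, 0.006, 0], "grip": 0.06},
    {"delta_rot": [0, 0, 0], "linear": [-0.045, 0.006, 0], "grip": 0.06}
  ]
}}

```text
t: 1.8
tool_pos: [0.3492, 0.1953, 0.3469]
tool_rot: [1.898, 2.503, 0.0]
contact_force: [0.8, 0.9, -0.0]
opening: 0.0601
grip_force: 0.0
```

Emit:
{"op": "jog_arm", "data": {
  "steps": [
    {"delta_rot": [0, 0, 0], "linear": [-0.045, 0.006, 0], "grip": 0.06},
    {"delta_rot": [0, 0, 0], "linear": [-0.045, 0.006, 0], "grip": 0.06},
    {"delta_rot": [0, 0, 0], "linear": [-0.045, 0.006, 0], "grip": 0.06},
    {"delta_rot": [0, 0, 0], "linear": [-0.045, 0.006, 0], "grip": 0.06},
    {"delta_rot": [0, 0, 0], "linear": [-0.045, 0.006, 0], "grip": 0.06},
    {"delta_rot": [0, 0, 0], "linear": [-0.045, 0.006, 0], "grip": 0.06},
    {"delta_rot": [0, 0, 0], "linear": [-0.045, 0.006, 0], "grip": 0.06},
    {"delta_rot": [0, 0, 0], "linear": [-0.045, 0.006, 0], "grip": 0.06},
    {"delta_rot": [0, 0, 0], "linear": [-0.045, 0.006, 0], "grip": 0.06},
    {"delta_rot": [0, 0, 0], "linear": [-0.045, 0.006, 0], "grip": 0.06}
  ]
}}

```text
t: 2.8
tool_pos: [0.5284, -0.222, 0.3467]
tool_rot: [-1.899, -2.502, -0.0]
contact_force: [1.6, 0.5, 0.5]
opening: 0.0599
grip_force: 0.0
```

Emit:
{"op": "jog_arm", "data": {
  "steps": [
    {"delta_rot": [0, 0, 0], "linear": [-0.02, 0, 0.03], "grip": 0.06},
    {"delta_rot": [0, 0, 0], "linear": [-0.015, 0, 0.04], "grip": 0.06},
    {"delta_rot": [0, 0, 0], "linear": [0, 0, 0.04], "grip": 0.06},
    {"delta_rot": [0, 0, 0], "linear": [0, 0, 0.03], "grip": 0.06},
    {"delta_rot": [0, 0, 0], "linear": [0, 0, 0], "grip": 0.06}
  ]
}}

```text
t: 3.3
tool_pos: [0.5343, -0.252, 0.2003]
tool_rot: [-1.892, -2.493, 0.002]
contact_force: [-1.0, 1.1, -0.6]
opening: 0.0598
grip_force: 0.0
```

```bash
python3 - <<'E'
from h import *
togo(.5385,-.2775,.041,15.5)
o=ctrl.get_obs();p,d=save('wrist','w1')
c=ctrl.camera_info('wrist');print(c)
np.savez('pics/w1pose.npz',t=o['tool_pos'],r=o['tool_rot'])
E
```

```text
t 3.3 tcp [ 0.5343 -0.252   0.2003] yaw_y 15.62 z-axis [-0.0101  0.0064 -0.9999] F [-0.95  1.06 -0.58] open 0.0598
tool delta mm [-27.1  -1.5 159.1] turn about tool z 0.12
{'camera_matrix': array([[371.64829954,   0.        , 315.84311592],
       [  0.        , 371.64829954, 238.54475584],
       [  0.        ,   0.        ,   1.        ]]), 'T_tool_cam': array([[-4.39111887e-04, -9.44792414e-01, -3.27669196e-01,
         8.43650677e-02],
       [ 9.99999850e-01, -3.07860670e-04, -4.52430066e-04,
         1.15889742e-03],
       [ 3.26576036e-04, -3.27669346e-01,  9.44792407e-01,
        -1.77269573e-01],
       [ 0.00000000e+00,  0.00000000e+00,  0.00000000e+00,
         1.00000000e+00]])}
```

View pics/w1.png

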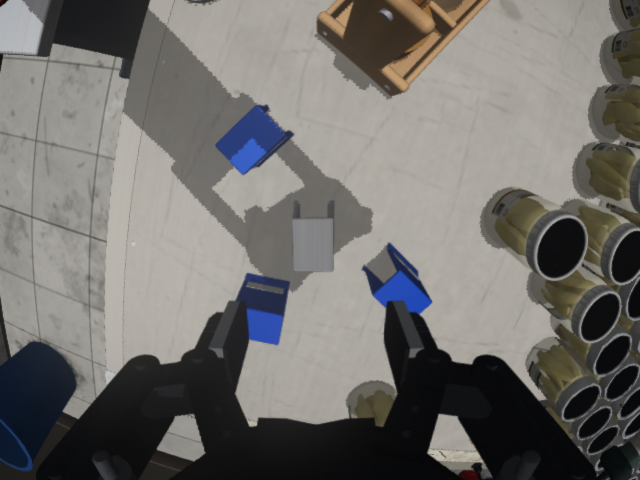

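The wrist picture shows the aluminium roof with corners at about (292,219), (333,219), (333,271) and (293,271), square to the fingers. The blue markers sit clear of the finger paths, at (265,310), (398,280) and (253,138).

```bash
cat >> h.py <<'E'
def wray(px,pose,z):
    c=ctrl.camera_info('wrist');K=np.array(c['camera_matrix']);T=np.array(c['T_tool_cam'])
    v=np.array([(px[0]-K[0,2])/K[0,0],(px[1]-K[1,2])/K[1,1]]);r=np.hypot(*v)
    ray=np.r_[v/r*np.sin(r),np.cos(r)];R=Rn.from_rotvec(pose['r']).as_matrix()
    o=R@T[:3,3]+pose['t'];w=R@T[:3,:3]@ray
    return o+w*(z-o[2])/w[2]
E
python3 - <<'E'
from h import *
z=np.load('pics/w1pose.npz')
q=np.array([wray(p,z,.072) for p in[(292,219),(333,219),(333,271),(293,271)]]);print(q.round(4));c=q.mean(0);print(c)
print(np.linalg.norm(q[0]-q[1]),np.linalg.norm(q[1]-q[2]))
for a,b in((0,1),(3,2)): print(np.degrees(np.arctan2(*(q[b]-q[a])[[1,0]])))
togo(c[0],c[1],.041,15.5)
E
```

```text
[[ 0.5154 -0.2602  0.072 ]
 [ 0.5492 -0.2507  0.072 ]
 [ 0.5629 -0.2971  0.072 ]
 [ 0.5283 -0.307   0.072 ]]
[ 0.53893611 -0.2787586   0.072     ]
0.03511465059489446 0.048428179388053404
15.7115405267039
15.83401257889347
t 3.35 tcp [ 0.536  -0.2529  0.2042] yaw_y 15.63 z-axis [-0.0053  0.0034 -1.    ] F [0.2  0.35 0.3 ] open 0.06
tool delta mm [-26.5  -3.4 163. ] turn about tool z 0.13
```

Emit:
{"op": "jog_arm", "data": {
  "steps": [
    {"delta_rot": [0, 0, 0], "linear": [-0.012, -0.002, 0.02], "grip": 0.06},
    {"delta_rot": [0, 0, 0], "linear": [-0.012, -0.001, 0.03], "grip": 0.06},
    {"delta_rot": [0, 0, 0], "linear": [0, 0, 0.03], "grip": 0.06},
    {"delta_rot": [0, 0, 0], "linear": [0, 0, 0.01], "grip": 0.06},
    {"delta_rot": [0, 0, 0], "linear": [0, 0, 0], "grip": 0.06},
    {"delta_rot": [0, 0, 0], "linear": [0, 0, 0], "grip": 0.06}
  ]
}}

```text
t: 3.95
tool_pos: [0.5425, -0.2784, 0.12]
tool_rot: [1.896, 2.5, 0.0]
contact_force: [-0.3, 0.6, 1.0]
opening: 0.0603
grip_force: 0.0
```

```bash
python3 - <<'E'
from h import *
togo(.5389,-.2783,.043,15.7)
E
```

```text
t 3.95 tcp [ 0.5425 -0.2784  0.12  ] yaw_y 15.66 z-axis [ 0.003  -0.0021 -1.    ] F [-0.3   0.61  1.03] open 0.0603
tool delta mm [ 1.3 -3.6 77. ] turn about tool z -0.04
```

Emit:
{"op": "jog_arm", "data": {
  "steps": [
    {"delta_rot": [0, 0, 0], "linear": [0.001, -0.003, 0.02], "grip": 0.06},
    {"delta_rot": [0, 0, 0], "linear": [0, 0, 0.025], "grip": 0.06},
    {"delta_rot": [0, 0, 0], "linear": [0, 0, 0.02], "grip": 0.06},
    {"delta_rot": [0, 0, 0], "linear": [0, 0, 0.01], "grip": 0.06},
    {"delta_rot": [0, 0, 0], "linear": [0, 0, 0], "grip": 0.06},
    {"delta_rot": [0, 0, 0], "linear": [0, 0, 0], "grip": 0.06}
  ]
}}

```text
t: 4.55
tool_pos: [0.5392, -0.2783, 0.0442]
tool_rot: [1.897, 2.501, 0.0]
contact_force: [0.0, -1.1, -0.6]
opening: 0.0603
grip_force: 0.0
```

```bash
python3 - <<'E'
from h import *
togo(.5389,-.2783,.043,15.7)
E
```

```text
t 4.55 tcp [ 0.5392 -0.2783  0.0442] yaw_y 15.65 z-axis [ 0.0023 -0.0016 -1.    ] F [ 0.03 -1.07 -0.61] open 0.0603
tool delta mm [ 0.1 -0.3  1.2] turn about tool z -0.05
```

Emit:
{"op": "jog_arm", "data": {
  "steps": [
    {"delta_rot": [0, 0, 0], "linear": [0, 0, 0.004], "grip": 0.06},
    {"delta_rot": [0, 0, 0], "linear": [0, 0, 0], "grip": 0.03},
    {"delta_rot": [0, 0, 0], "linear": [0, 0, 0], "grip": 0.025},
    {"delta_rot": [0, 0, 0], "linear": [0, 0, 0], "grip": 0.025},
    {"delta_rot": [0, 0, 0], "linear": [0, 0, 0], "grip": 0.025}
  ],
  "newtons": 30
}}

```text
t: 5.05
tool_pos: [0.5381, -0.2777, 0.0385]
tool_rot: [1.898, 2.503, 0.0]
contact_force: [1.0, 0.5, -0.3]
opening: 0.0249
grip_force: 0.0
```

```bash
python3 - <<'E'
from h import *
p,d=save('wrist','w2');q,d=save('side','s2')
a=cv2.resize(p[180:480,190:470],(560,600));b=cv2.resize(q[250:400,240:300+0+60],(240*2,600))[:,:240*2]
cv2.imwrite('pics/m2.png',np.hstack([a[:, :],cv2.resize(q[280:400,250:298+50],(240,294))[:294]]+[] if 0 else [cv2.resize(a,(400,428)),cv2.resize(q[270:398,240:359],(398,428))])[:,:,::-1])
E
```

```text
(no output)
```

View pics/m2.png

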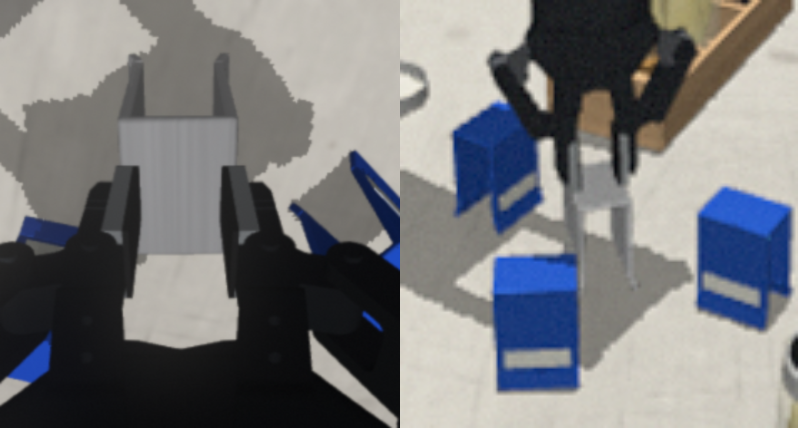

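The fingers straddle the roof in the picture, with the pads at m2 (125,200) and (240,200), but there's no grip force and the opening reads 25 mm. I'll check the heights with depth.

```bash
python3 - <<'E'
from h import *
togo(.5389,-.2783,.04,15.7); print(ctrl.get_obs()['grip_force'])
z=np.load('pics/s2.npz');d=z['d']
f=lambda X,Y:(int(240+(X-400)*119/398),int(270+Y*128/428))
for X,Y in[(600,190),(590,195),(573,150),(573,175),(567,185),(625,150),(625,165),(570,160),(615,190),(628,250),(583,250),(545,330),(480,140)]:
    u,v=f(X,Y);print((X,Y),(u,v),world('side',d,u,v).round(4))
w=np.load('pics/w2.npz');d=w['d'];c=ctrl.camera_info('wrist');K=c['camera_matrix'];T=c['T_tool_cam']
o=ctrl.get_obs();R=Rn.from_rotvec(o['tool_rot']).as_matrix()
for X,Y in[(180,150),(180,230),(128,110),(120,200),(118,225),(240,200),(235,170),(110,190)]:
    u=int(190+X*.7);v=int(180+Y*300/428)
    a=np.array([(u-K[0,2])/K[0,0],(v-K[1,2])/K[1,1]]);r=np.hypot(*a);k=np.r_[a/r*np.sin(r),np.cos(r)];k=k/k[2]*d[v,u]
    t=T[:3,:3]@k+T[:3,3];print((X,Y),'tool',t.round(4),'world',(R@t+o['tool_pos']).round(4))
E
```

```text
t 5.15 tcp [ 0.538  -0.2777  0.0384] yaw_y 15.64 z-axis [ 0. -0. -1.] F [ 0.36  0.12 -1.37] open 0.025
tool delta mm [-0.8  0.7 -1.6] turn about tool z -0.06
0.0
(600, 190) (299, 326) [ 0.5393 -0.2866  0.0763]
(590, 195) (296, 328) [ 0.533  -0.2907  0.0739]
(573, 150) (291, 314) [ 0.5235 -0.293   0.1107]
(573, 175) (291, 322) [ 0.5227 -0.2909  0.0893]
(567, 185) (289, 325) [ 0.5159 -0.2678  0.0663]
(625, 150) (307, 314) [ 0.557  -0.2831  0.1046]
(625, 165) (307, 319) [ 0.557  -0.2865  0.0942]
(570, 160) (290, 317) [ 0.521  -0.2916  0.1023]
(615, 190) (304, 326) [ 0.5499 -0.2819  0.0732]
(628, 250) (308, 344) [ 0.5585 -0.2978  0.0375]
(583, 250) (294, 344) [ 0.529  -0.309   0.0454]
(545, 330) (283, 368) [ 0.5127 -0.3934  0.0482]
(480, 140) (263, 311) [ 0.4539 -0.2268  0.0765]
(180, 150) tool [ 0.0135  0.0012 -0.0338] world [ 0.5355 -0.2644  0.0721]
(180, 230) tool [-0.0151  0.0011 -0.0348] world [ 0.5432 -0.2919  0.0732]
(128, 110) tool [ 0.0238 -0.015  -0.0271] world [ 0.5172 -0.2588  0.0655]
(120, 200) tool [ 0.0108 -0.0146 -0.0583] world [ 0.5211 -0.2712  0.0967]
(118, 225) tool [ 0.0107 -0.0142 -0.0696] world [ 0.5215 -0.2712  0.108 ]
(240, 200) tool [ 0.0108  0.0169 -0.0584] world [ 0.5514 -0.2627  0.0968]
(235, 170) tool [ 0.0108  0.0169 -0.0417] world [ 0.5514 -0.2627  0.08  ]
(110, 190) tool [ 0.0104 -0.018  -0.0525] world [ 0.518  -0.2725  0.0909]
```

```bash
python3 - <<'E'
from h import *
c=ctrl.camera_info('wrist');K=c['camera_matrix'];T=c['T_tool_cam']
def tp(d):
    v,u=np.indices(d.shape);a=np.stack([(u-K[0,2])/K[0,0],(v-K[1,2])/K[1,1]],-1);r=np.linalg.norm(a,axis=-1,keepdims=True)+1e-9
    k=np.concatenate([a/r*np.sin(r),np.cos(r)],-1);k=k/k[...,2:]*d[...,None];return k@T[:3,:3].T+T[:3,3]
for f in('w1','w2'):
    P=tp(np.load(f'pics/{f}.npz')['d'])
    m=(P[...,2]<-.0)&(abs(P[...,0])<.013)&(abs(P[...,1])<.05)&(abs(P[...,1])>.01)
    for s in(1,-1):
        q=P[m&(s*P[...,1]>0)];print(f,s,len(q),'z hist',np.histogram(q[:,2],bins=np.arange(-.12,.001,.01))[0],'tip',q[q[:,2]>np.percentile(q[:,2],98)].mean(0).round(4))
w=cv2.imread('pics/w1.png');w2=cv2.imread('pics/w2.png')
cv2.imwrite('pics/m3.png',np.hstack([cv2.resize(w[280:400,180:460],(400,300))*1,cv2.resize(w2[280:400,180:460],(400,300))]))
E
```

```text
w1 1 6895 z hist [ 652  210 1602  843  848  755  650  383    7    0    0    0] tip [ 0.0022  0.0319 -0.0428]
w1 -1 7572 z hist [ 422  217 2239  949  854  759  636  385    7    0    0    0] tip [ 0.0023 -0.0297 -0.043 ]
w2 1 14001 z hist [1731 1842 3001 2271  873  579  559  424  579    0    0    3] tip [ 0.0026  0.0127 -0.0334]
w2 -1 14371 z hist [1811 1954 3062 2256  862  578  552  424  360    0    0    0] tip [ 0.0044 -0.0123 -0.0341]
```

Depth shows the fingers end about 37 mm short of the reported TCP: tool z is −0.042 at 60 mm open and −0.034 at 25 mm. The pads therefore closed just above the roof without touching the marker. I'll correct for that offset, so open, go 31 mm lower and grip again.

Emit:
{"op": "jog_arm", "data": {
  "steps": [
    {"delta_rot": [0, 0, 0], "linear": [0, 0, -0.004], "grip": 0.06},
    {"delta_rot": [0, 0, 0], "linear": [0, 0, 0], "grip": 0.06},
    {"delta_rot": [0, 0, 0], "linear": [0, 0, 0], "grip": 0.06},
    {"delta_rot": [0, 0, 0], "linear": [0, 0, 0], "grip": 0.06}
  ]
}}

```text
t: 5.55
tool_pos: [0.538, -0.2777, 0.0424]
tool_rot: [1.898, 2.503, -0.0]
contact_force: [-0.9, -1.0, 0.3]
opening: 0.0597
grip_force: 0.0
```

```bash
python3 - <<'E'
from h import *
togo(.5387,-.2785,.008,15.7)
E
```

```text
t 5.55 tcp [ 0.538  -0.2777  0.0424] yaw_y 15.64 z-axis [ 1.e-04 -1.e-04 -1.e+00] F [-0.89 -1.    0.27] open 0.0597
tool delta mm [-1.   0.4 34.4] turn about tool z -0.06
```

Emit:
{"op": "jog_arm", "data": {
  "steps": [
    {"delta_rot": [0, 0, 0], "linear": [0, 0.001, 0.01], "grip": 0.06},
    {"delta_rot": [0, 0, 0], "linear": [0, 0, 0.015], "grip": 0.06},
    {"delta_rot": [0, 0, 0], "linear": [0, 0, 0.009], "grip": 0.06},
    {"delta_rot": [0, 0, 0], "linear": [0, 0, 0], "grip": 0.06},
    {"delta_rot": [0, 0, 0], "linear": [0, 0, 0], "grip": 0.03},
    {"delta_rot": [0, 0, 0], "linear": [0, 0, 0], "grip": 0.03},
    {"delta_rot": [0, 0, 0], "linear": [0, 0, 0], "grip": 0.03},
    {"delta_rot": [0, 0, 0], "linear": [0, 0, 0], "grip": 0.03}
  ],
  "newtons": 30
}}

```text
t: 6.35
tool_pos: [0.5393, -0.2776, 0.0088]
tool_rot: [1.898, 2.502, 0.0]
contact_force: [0.1, -0.4, -1.5]
opening: 0.0355
grip_force: 34.1
```

Gripped: 35.5 mm opening at 34 N. Lift, then turn +41° to match the bar's yaw.

Emit:
{"op": "jog_arm", "data": {
  "steps": [
    {"delta_rot": [0, 0, 0], "linear": [0, 0, -0.015], "grip": 0.03},
    {"delta_rot": [0, 0, 0], "linear": [0, 0, -0.03], "grip": 0.03},
    {"delta_rot": [0, 0, 0], "linear": [0, 0, -0.035], "grip": 0.03},
    {"delta_rot": [0, 0, 0], "linear": [0, 0, -0.035], "grip": 0.03},
    {"delta_rot": [0, 0, 8.25], "linear": [0, 0, -0.035], "grip": 0.03},
    {"delta_rot": [0, 0, 8.25], "linear": [0, 0, -0.035], "grip": 0.03},
    {"delta_rot": [0, 0, 8.25], "linear": [0, 0, -0.035], "grip": 0.03},
    {"delta_rot": [0, 0, 8.25], "linear": [0, 0, -0.03], "grip": 0.03},
    {"delta_rot": [0, 0, 8.25], "linear": [0, 0, -0.015], "grip": 0.03},
    {"delta_rot": [0, 0, 0], "linear": [0, 0, 0], "grip": 0.03}
  ]
}}

```text
t: 7.35
tool_pos: [0.5403, -0.2782, 0.2787]
tool_rot: [2.652, 1.67, 0.005]
contact_force: [1.2, -0.2, 0.2]
opening: 0.0358
grip_force: 34.1
```

```bash
python3 - <<'E'
from h import *
togo(.6228,.0814,.27,-25.6)
E
```

```text
t 7.35 tcp [ 0.5403 -0.2782  0.2787] yaw_y -25.59 z-axis [ 0.0067 -0.0046 -1.    ] F [ 1.24 -0.16  0.17] open 0.0358
tool delta mm [360.  -81.    7.6] turn about tool z 0.01
```

Emit:
{"op": "jog_arm", "data": {
  "steps": [
    {"delta_rot": [0, 0, 0], "linear": [0.025, -0.01, 0], "grip": 0.03},
    {"delta_rot": [0, 0, 0], "linear": [0.04, -0.01, 0], "grip": 0.03},
    {"delta_rot": [0, 0, 0], "linear": [0.04, -0.01, 0], "grip": 0.03},
    {"delta_rot": [0, 0, 0], "linear": [0.04, -0.01, 0], "grip": 0.03},
    {"delta_rot": [0, 0, 0], "linear": [0.04, -0.01, 0], "grip": 0.03},
    {"delta_rot": [0, 0, 0], "linear": [0.04, -0.01, 0], "grip": 0.03},
    {"delta_rot": [0, 0, 0], "linear": [0.04, -0.01, 0], "grip": 0.03},
    {"delta_rot": [0, 0, 0], "linear": [0.03, -0.01, 0], "grip": 0.03},
    {"delta_rot": [0, 0, 0], "linear": [0.015, 0, 0], "grip": 0.03},
    {"delta_rot": [0, 0, 0], "linear": [0, 0, 0], "grip": 0.03}
  ]
}}

```text
t: 8.35
tool_pos: [0.6007, 0.0381, 0.2723]
tool_rot: [-2.654, -1.679, 0.002]
contact_force: [-0.3, -0.1, -0.6]
opening: 0.0359
grip_force: 34.1
```

Emit:
{"op": "jog_arm", "data": {
  "steps": [
    {"delta_rot": [0, 0, 0], "linear": [0, 0, 0], "grip": 0.03},
    {"delta_rot": [0, 0, 0], "linear": [0, 0, 0], "grip": 0.03}
  ]
}}

```text
t: 8.55
tool_pos: [0.6007, 0.0353, 0.273]
tool_rot: [2.659, 1.672, -0.001]
contact_force: [-0.9, -0.2, -0.6]
opening: 0.0357
grip_force: 34.1
```

```bash
python3 - <<'E'
from h import *
togo(.6228,.0814,.27,-25.6)
o=ctrl.get_obs();save('wrist','w4');np.savez('pics/w4pose.npz',t=o['tool_pos'],r=o['tool_rot'])
E
```

```text
t 8.55 tcp [0.6007 0.0353 0.273 ] yaw_y -25.67 z-axis [-5.e-04 -5.e-04 -1.e+00] F [-0.94 -0.22 -0.57] open 0.0357
tool delta mm [51.1 -0.   3. ] turn about tool z -0.07
```

View pics/w4.png

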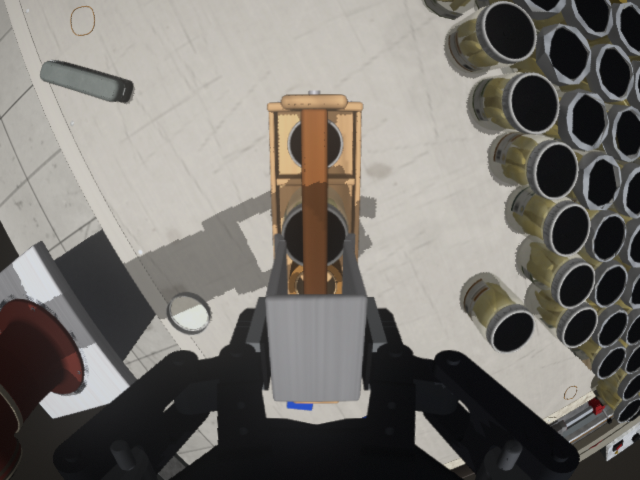

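The wrist picture shows the lid in the far compartment (316,143), the jar in the middle (315,235) and the roll underneath at (316,280). The bar's top edges are at about columns 302 and 327, reaching the far upright at row 108. The marker's roof spans 266 to 367. I'll work out the offsets.

```bash
python3 - <<'E'
from h import *
z=np.load('pics/w4pose.npz');p=np.load('pics/w4.npz')['p'].astype(int)
for r in(125,160,200,235,265):
    g=p[r,285:345].astype(float); dd=np.abs(np.diff(g,axis=0)).sum(1); print(r,[(285+i,int(dd[i])) for i in np.argsort(-dd)[:7]])
R=Rn.from_rotvec(z['r']).as_matrix();T=lambda X:(R.T@(X-z['t'])*1000).round(1)
for q,h in[((302,112),.2),((327,112),.2),((302,235),.2),((328,235),.2),((314.5,108),.2),((282,97),.204),((347,97),.204),((316,143),.024),((315,235),.12),((266,297),.2725+.0632),((365,297),.2725+.0632),((279,240),.264),((351,240),.264)]:
    X=wray(q,z,h);print(q,X.round(4),'tool mm',T(X))
E
```

```text
125 [(np.int64(331), 133), (np.int64(297), 126), (np.int64(332), 104), (np.int64(298), 98), (np.int64(296), 80), (np.int64(326), 73), (np.int64(330), 72)]
160 [(np.int64(333), 134), (np.int64(295), 133), (np.int64(334), 122), (np.int64(296), 105), (np.int64(301), 77), (np.int64(294), 73), (np.int64(326), 65)]
200 [(np.int64(301), 129), (np.int64(327), 57), (np.int64(326), 51), (np.int64(300), 30), (np.int64(328), 23), (np.int64(302), 16), (np.int64(333), 15)]
235 [(np.int64(302), 58), (np.int64(326), 37), (np.int64(327), 25), (np.int64(301), 22), (np.int64(303), 21), (np.int64(325), 21), (np.int64(324), 16)]
265 [(np.int64(290), 123), (np.int64(302), 112), (np.int64(298), 77), (np.int64(326), 67), (np.int64(340), 66), (np.int64(297), 60), (np.int64(285), 59)]
(302, 112) [0.6309 0.1171 0.2   ] tool mm [86.8 -8.2 73. ]
(327, 112) [0.6458 0.1099 0.2   ] tool mm [86.8  8.3 73. ]
(302, 235) [0.593 0.04  0.2  ] tool mm [ 1.  -8.9 73. ]
(328, 235) [0.6097 0.032  0.2   ] tool mm [ 1.   9.6 73. ]
(314.5, 108) [0.6395 0.1159 0.2   ] tool mm [89.5  0.1 73. ]
(282, 97) [0.6237 0.1318 0.204 ] tool mm [ 97. -21.  69.]
(347, 97) [0.6617 0.1134 0.204 ] tool mm [96.9 21.2 69. ]
(316, 143) [0.6241 0.0819 0.024 ] tool mm [ 52.3   1.  249. ]
(315, 235) [0.5894 0.0118 0.12  ] tool mm [-2.60e+01  1.00e-01  1.53e+02]
(266, 297) [0.5962 0.0639 0.3357] tool mm [ 23.8 -16.4 -62.7]
(365, 297) [0.6275 0.0488 0.3357] tool mm [ 23.8  18.3 -62.7]
(279, 240) [0.5924 0.0612 0.264 ] tool mm [ 19.7 -18.6   9. ]
(351, 240) [0.627  0.0445 0.264 ] tool mm [19.7 19.7  9. ]
```

The alignment is good: the bar lies within 1 mm of the marker's centre line and parallel to it. Move +52 mm along the bar, then lower.

Emit:
{"op": "jog_arm", "data": {
  "steps": [
    {"delta_rot": [0, 0, 0], "linear": [0.016, 0, 0], "grip": 0.03},
    {"delta_rot": [0, 0, 0], "linear": [0.022, 0, 0], "grip": 0.03},
    {"delta_rot": [0, 0, 0], "linear": [0.014, 0, 0], "grip": 0.03},
    {"delta_rot": [0, 0, 0], "linear": [0, 0, 0.02], "grip": 0.03},
    {"delta_rot": [0, 0, 0], "linear": [0, 0, 0.02], "grip": 0.03},
    {"delta_rot": [0, 0, 0], "linear": [0, 0, 0], "grip": 0.03},
    {"delta_rot": [0, 0, 0], "linear": [0, 0, 0], "grip": 0.03},
    {"delta_rot": [0, 0, 0], "linear": [0, 0, 0], "grip": 0.03}
  ]
}}

```text
t: 9.4
tool_pos: [0.6241, 0.0837, 0.2349]
tool_rot: [2.658, 1.673, 0.003]
contact_force: [-0.3, 0.2, 0.2]
opening: 0.0354
grip_force: 34.1
```

```bash
python3 - <<'E'
from h import *
togo(.6235,.0822,.15,-25.6)
E
```

```text
t 9.4 tcp [0.6241 0.0837 0.2349] yaw_y -25.61 z-axis [ 0.0021  0.     -1.    ] F [-0.29  0.18  0.23] open 0.0354
tool delta mm [-1.7 -0.  84.9] turn about tool z -0.01
```

Emit:
{"op": "jog_arm", "data": {
  "steps": [
    {"delta_rot": [0, 0, 0], "linear": [-0.001, 0, 0.015], "grip": 0.03},
    {"delta_rot": [0, 0, 0], "linear": [0, 0, 0.02], "grip": 0.03},
    {"delta_rot": [0, 0, 0], "linear": [0, 0, 0.02], "grip": 0.03},
    {"delta_rot": [0, 0, 0], "linear": [0, 0, 0.015], "grip": 0.03},
    {"delta_rot": [0, 0, 0], "linear": [0, 0, 0.01], "grip": 0.03},
    {"delta_rot": [0, 0, 0], "linear": [0, 0, 0], "grip": 0.03},
    {"delta_rot": [0, 0, 0], "linear": [0, 0, 0], "grip": 0.03}
  ]
}}

```text
t: 10.1
tool_pos: [0.6233, 0.0827, 0.1539]
tool_rot: [2.658, 1.674, 0.001]
contact_force: [-0.7, 0.8, -0.2]
opening: 0.0354
grip_force: 34.1
```

Emit:
{"op": "jog_arm", "data": {
  "steps": [
    {"delta_rot": [0, 0, 0], "linear": [0, 0, 0.004], "grip": 0.03},
    {"delta_rot": [0, 0, 0], "linear": [0, 0, 0.004], "grip": 0.03},
    {"delta_rot": [0, 0, 0], "linear": [0, 0, 0.002], "grip": 0.03},
    {"delta_rot": [0, 0, 0], "linear": [0, 0, 0], "grip": 0.03},
    {"delta_rot": [0, 0, 0], "linear": [0, 0, 0], "grip": 0.03}
  ]
}}

```text
t: 10.6
tool_pos: [0.6229, 0.0827, 0.1433]
tool_rot: [2.659, 1.674, 0.0]
contact_force: [0.8, 0.5, 0.4]
opening: 0.0356
grip_force: 34.1
```

Emit:
{"op": "jog_arm", "data": {
  "steps": [
    {"delta_rot": [0, 0, 0], "linear": [0, 0, 0.001], "grip": 0.03},
    {"delta_rot": [0, 0, 0], "linear": [0, 0, 0.001], "grip": 0.03},
    {"delta_rot": [0, 0, 0], "linear": [0, 0, 0.0005], "grip": 0.03},
    {"delta_rot": [0, 0, 0], "linear": [0, 0, 0], "grip": 0.03},
    {"delta_rot": [0, 0, 0], "linear": [0, 0, 0], "grip": 0.03}
  ]
}}

```text
t: 11.1
tool_pos: [0.6229, 0.0827, 0.1408]
tool_rot: [-2.658, -1.674, 0.0]
contact_force: [0.2, -0.6, -1.4]
opening: 0.0352
grip_force: 34.1
```

Emit:
{"op": "jog_arm", "data": {
  "steps": [
    {"delta_rot": [0, 0, 0], "linear": [0, 0, 0.001], "grip": 0.03},
    {"delta_rot": [0, 0, 0], "linear": [0, 0, 0], "grip": 0.03},
    {"delta_rot": [0, 0, 0], "linear": [0, 0, 0], "grip": 0.03}
  ]
}}

```text
t: 11.4
tool_pos: [0.6231, 0.0827, 0.1402]
tool_rot: [2.658, 1.674, 0.001]
contact_force: [-1.0, -0.2, 1.6]
opening: 0.0356
grip_force: 34.3
```

Emit:
{"op": "jog_arm", "data": {
  "steps": [
    {"delta_rot": [0, 0, 0], "linear": [0, 0, 0.0005], "grip": 0.03},
    {"delta_rot": [0, 0, 0], "linear": [0, 0, 0], "grip": 0.037},
    {"delta_rot": [0, 0, 0], "linear": [0, 0, 0], "grip": 0.045},
    {"delta_rot": [0, 0, 0], "linear": [0, 0, 0], "grip": 0.056},
    {"delta_rot": [0, 0, 0], "linear": [0, 0, 0], "grip": 0.056},
    {"delta_rot": [0, 0, 0], "linear": [0, 0, 0], "grip": 0.056}
  ]
}}

```text
t: 12.0
tool_pos: [0.6228, 0.0828, 0.1391]
tool_rot: [-2.658, -1.674, 0.0]
contact_force: [0.3, -0.0, 0.6]
opening: 0.0558
grip_force: 0.0
```

Emit:
{"op": "jog_arm", "data": {
  "steps": [
    {"delta_rot": [0, 0, 0], "linear": [0, 0, -0.015], "grip": 0.056},
    {"delta_rot": [0, 0, 0], "linear": [0, 0, -0.025], "grip": 0.056},
    {"delta_rot": [0, 0, 0], "linear": [0, 0, -0.03], "grip": 0.056},
    {"delta_rot": [0, 0, 0], "linear": [0, 0, -0.03], "grip": 0.056},
    {"delta_rot": [0, 0, 0], "linear": [-0.02, 0, -0.02], "grip": 0.056},
    {"delta_rot": [0, 0, 0], "linear": [-0.03, 0, 0], "grip": 0.056},
    {"delta_rot": [0, 0, 0], "linear": [-0.03, 0, 0], "grip": 0.056},
    {"delta_rot": [0, 0, 0], "linear": [0, 0, 0], "grip": 0.056},
    {"delta_rot": [0, 0, 0], "linear": [0, 0, 0], "grip": 0.056}
  ]
}}

```text
t: 12.9
tool_pos: [0.5885, 0.0103, 0.2606]
tool_rot: [2.659, 1.672, 0.002]
contact_force: [1.0, 0.1, 0.0]
opening: 0.0556
grip_force: 0.0
```

```bash
python3 - <<'E'
from h import *
o=ctrl.get_obs();p,_=save('wrist','w5');np.savez('pics/w5pose.npz',t=o['tool_pos'],r=o['tool_rot'])
q,_=save('side','s5');q2,_=save('scene','c5')
cv2.imwrite('pics/m5.png',np.hstack([cv2.resize(p,(400,300))[:300],cv2.resize(q[180:320,230:417],(400,300))])[:,:,::-1])
A=p[40:340,180:460]
cv2.imwrite('pics/m5.png',np.hstack([cv2.resize(A,(420,450)),cv2.resize(q[185:335,260:386],(378,450))])[:,:,::-1])
togo(.5878,.009,.14,-25.6)
E
```

```text
t 13.05 tcp [0.5886 0.0113 0.2596] yaw_y -25.56 z-axis [ 3.e-04  2.e-04 -1.e+00] F [ 0.54  0.04 -0.13] open 0.0561
tool delta mm [ -2.5   0.3 119.6] turn about tool z 0.04
```

View pics/m5.png

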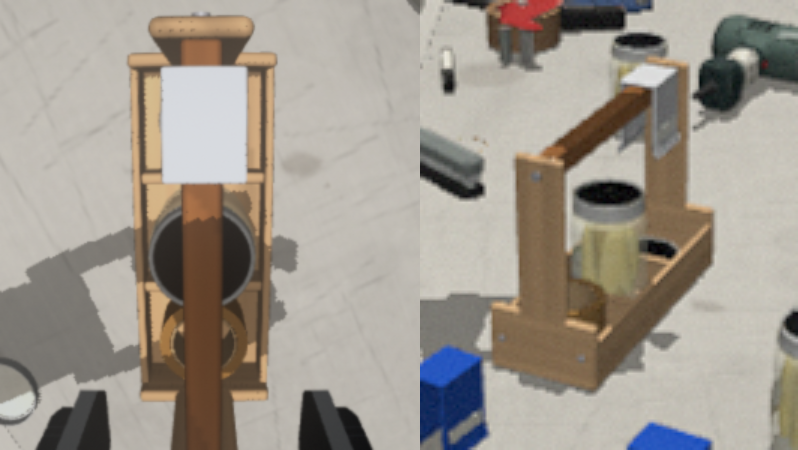

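The marker hangs astride the bar above the lid compartment (m5 left (204,125), right (650,90)). The jar, roll and lid are in place and nothing else has moved. Next I'll go down on the bar's middle.

Emit:
{"op": "jog_arm", "data": {
  "steps": [
    {"delta_rot": [0, 0, 0], "linear": [-0.0025, 0, 0.015], "grip": 0.056},
    {"delta_rot": [0, 0, 0], "linear": [0, 0, 0.025], "grip": 0.056},
    {"delta_rot": [0, 0, 0], "linear": [0, 0, 0.03], "grip": 0.056},
    {"delta_rot": [0, 0, 0], "linear": [0, 0, 0.025], "grip": 0.056},
    {"delta_rot": [0, 0, 0], "linear": [0, 0, 0.018], "grip": 0.056},
    {"delta_rot": [0, 0, 0], "linear": [0, 0, 0.01], "grip": 0.056},
    {"delta_rot": [0, 0, 0], "linear": [0, 0, 0], "grip": 0.056},
    {"delta_rot": [0, 0, 0], "linear": [0, 0, 0], "grip": 0.056},
    {"delta_rot": [0, 0, 0], "linear": [0, 0, 0], "grip": 0.056}
  ]
}}

```text
t: 13.95
tool_pos: [0.5882, 0.0083, 0.1378]
tool_rot: [2.657, 1.673, 0.003]
contact_force: [0.4, -0.9, -0.0]
opening: 0.0558
grip_force: 0.0
```

```bash
python3 - <<'E'
from h import *
togo(.588,.0088,.136,-25.6)
E
```

```text
t 13.95 tcp [0.5882 0.0083 0.1378] yaw_y -25.6 z-axis [ 2.5e-03 -3.0e-04 -1.0e+00] F [ 0.37 -0.89 -0.01] open 0.0558
tool delta mm [ 0.3 -0.4  1.8] turn about tool z 0.0
```

Emit:
{"op": "jog_arm", "data": {
  "steps": [
    {"delta_rot": [0, 0, 0], "linear": [0, 0, 0.001], "grip": 0.035},
    {"delta_rot": [0, 0, 0], "linear": [0, 0, 0], "grip": 0.025},
    {"delta_rot": [0, 0, 0], "linear": [0, 0, 0], "grip": 0.02},
    {"delta_rot": [0, 0, 0], "linear": [0, 0, 0], "grip": 0.01},
    {"delta_rot": [0, 0, 0], "linear": [0, 0, 0], "grip": 0.005},
    {"delta_rot": [0, 0, 0], "linear": [0, 0, 0], "grip": 0.005},
    {"delta_rot": [0, 0, 0], "linear": [0, 0, 0], "grip": 0.005}
  ],
  "newtons": 100
}}

```text
t: 14.65
tool_pos: [0.5873, 0.0085, 0.1359]
tool_rot: [-2.658, -1.674, -0.0]
contact_force: [-3.8, 1.3, 6.1]
opening: 0.0166
grip_force: 98.9
```

Emit:
{"op": "jog_arm", "data": {
  "steps": [
    {"delta_rot": [0, 0, 0], "linear": [0, 0, -0.001], "grip": 0.005},
    {"delta_rot": [0, 0, 0], "linear": [0, 0, -0.002], "grip": 0.005},
    {"delta_rot": [0, 0, 0], "linear": [0, 0, -0.003], "grip": 0.005},
    {"delta_rot": [0, 0, 0], "linear": [0, 0, -0.004], "grip": 0.005},
    {"delta_rot": [0, 0, 0], "linear": [0, 0, -0.005], "grip": 0.005},
    {"delta_rot": [0, 0, 0], "linear": [0, 0, -0.005], "grip": 0.005},
    {"delta_rot": [0, 0, 0], "linear": [0, 0, -0.003], "grip": 0.005},
    {"delta_rot": [0, 0, 0], "linear": [0, 0, -0.002], "grip": 0.005},
    {"delta_rot": [0, 0, 0], "linear": [0, 0, 0], "grip": 0.005},
    {"delta_rot": [0, 0, 0], "linear": [0, 0, 0], "grip": 0.005}
  ]
}}

```text
t: 15.65
tool_pos: [0.5871, 0.0083, 0.1602]
tool_rot: [-2.658, -1.674, 0.0]
contact_force: [-0.0, 1.3, -8.0]
opening: 0.0163
grip_force: 97.7
```

```bash
cat >> h.py <<'E'
def bartilt(f):
    for n in('scene','side'):
        p,d=save(n,n+f);P=cloud(n,d).reshape(-1,3);o=ctrl.get_obs();C=p.reshape(-1,3).astype(int)
        c0=np.array([.588,.009]);e=np.array([.4325,.9016]);s=(P[:,:2]-c0)@e;w=(P[:,:2]-c0)@np.array([e[1],-e[0]])
        # side-wall rims: low body of the carrier, wood coloured, per end
        m=(abs(w)<.012)&(P[:,2]>o['tool_pos'][2]+.03)&(P[:,2]<o['tool_pos'][2]+.085)
        print(n,[(round(a,2),int((q:=m&(abs(s-a)<.012)).sum()),float(np.percentile(P[q,2],90).round(4)) if q.sum()>5 else None) for a in(-.1,-.08,-.06,-.04,.04,.08,.122)])
    o=ctrl.get_obs();print('wrist_torque',o['wrist_torque'].round(3),'F',o['contact_force'].round(1))
E
python3 - <<'E'
from h import *
togo(.588,.0088,.216,-25.6);bartilt('7')
E
```

```text
t 15.65 tcp [0.5871 0.0083 0.1602] yaw_y -25.61 z-axis [-2.e-04 -0.e+00 -1.e+00] F [-0.04  1.26 -7.95] open 0.0163
tool delta mm [  0.8   0.6 -55.8] turn about tool z -0.01
scene [(-0.1, 98, 0.225), (-0.08, 100, 0.2248), (-0.06, 105, 0.2249), (-0.04, 91, 0.2245), (0.04, 106, 0.2249), (0.08, 73, 0.2299), (0.12, 98, 0.2275)]
side [(-0.1, 46, 0.2274), (-0.08, 59, 0.2277), (-0.06, 52, 0.2275), (-0.04, 54, 0.2276), (0.04, 11, 0.2169), (0.08, 6, 0.2313), (0.12, 7, 0.2305)]
wrist_torque [-0.026 -0.026 -0.08 ] F [-0.8  0.3 -8.1]
```

The carrier is held level at about 24 mm, with 8 N of weight and no wrist torque to speak of. Raise it the remaining 56 mm and settle.

Emit:
{"op": "jog_arm", "data": {
  "steps": [
    {"delta_rot": [0, 0, 0], "linear": [0, 0, -0.003], "grip": 0.005},
    {"delta_rot": [0, 0, 0], "linear": [0, 0, -0.005], "grip": 0.005},
    {"delta_rot": [0, 0, 0], "linear": [0, 0, -0.008], "grip": 0.005},
    {"delta_rot": [0, 0, 0], "linear": [0, 0, -0.01], "grip": 0.005},
    {"delta_rot": [0, 0, 0], "linear": [0, 0, -0.01], "grip": 0.005},
    {"delta_rot": [0, 0, 0], "linear": [0, 0, -0.01], "grip": 0.005},
    {"delta_rot": [0, 0, 0], "linear": [0, 0, -0.006], "grip": 0.005},
    {"delta_rot": [0, 0, 0], "linear": [0, 0, -0.003], "grip": 0.005},
    {"delta_rot": [0, 0, 0], "linear": [0, 0, -0.001], "grip": 0.005},
    {"delta_rot": [0, 0, 0], "linear": [0, 0, 0], "grip": 0.005}
  ]
}}

```text
t: 16.75
tool_pos: [0.587, 0.0083, 0.216]
tool_rot: [-2.658, -1.674, 0.001]
contact_force: [0.3, -0.1, -7.9]
opening: 0.0167
grip_force: 97.8
```

Emit:
{"op": "jog_arm", "data": {
  "steps": [
    {"delta_rot": [0, 0, 0], "linear": [0, 0, 0], "grip": 0.005},
    {"delta_rot": [0, 0, 0], "linear": [0, 0, 0], "grip": 0.005},
    {"delta_rot": [0, 0, 0], "linear": [0, 0, 0], "grip": 0.005},
    {"delta_rot": [0, 0, 0], "linear": [0, 0, 0], "grip": 0.005},
    {"delta_rot": [0, 0, 0], "linear": [0, 0, 0], "grip": 0.005}
  ]
}}

```text
t: 17.25
tool_pos: [0.5872, 0.0083, 0.2162]
tool_rot: [-2.658, -1.674, 0.0]
contact_force: [-0.1, 0.1, -7.9]
opening: 0.0163
grip_force: 97.8
```

```bash
python3 - <<'E'
from h import *
togo(.588,.0088,.216,-25.6);bartilt('8')
a=cv2.imread('pics/scene8.png');b=cv2.imread('pics/side8.png')
cv2.imwrite('pics/m8.png',np.hstack([cv2.resize(a[130:310,250:400],(400,480)),cv2.resize(b[145:325,255:405],(400,480))]))
E
```

```text
t 17.25 tcp [0.5872 0.0083 0.2162] yaw_y -25.61 z-axis [-2.e-04  0.e+00 -1.e+00] F [-0.11  0.15 -7.92] open 0.0163
tool delta mm [0.8 0.5 0.2] turn about tool z -0.01
scene [(-0.1, 108, 0.2803), (-0.08, 106, 0.2805), (-0.06, 111, 0.2809), (-0.04, 100, 0.2803), (0.04, 113, 0.2807), (0.08, 82, 0.2855), (0.12, 101, 0.2836)]
side [(-0.1, 45, 0.2838), (-0.08, 55, 0.2837), (-0.06, 59, 0.2837), (-0.04, 57, 0.2835), (0.04, 18, 0.2776), (0.08, 3, None), (0.12, 6, 0.2865)]
wrist_torque [-0.04  -0.024  0.071] F [-0.6  0.4 -6.8]
```

View pics/m8.png

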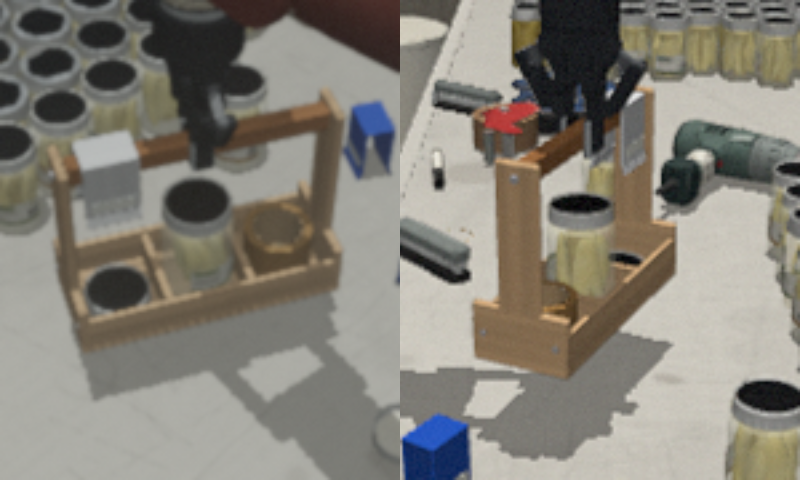

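The carrier is about 80 mm up, level and still. The marker hangs at m8 (105,170) above the lid (115,287), and the jar and roll are in place. Handing in.

```bash
python3 -c "
from station import ctrl
print(ctrl.finish_job())"
```

```text
the job is handed in; nothing more can be done
None
```

The job is handed in at about 17 s: the aluminium marker hangs on the bar above the lid, and the arm holds the carrier still and level about 8 cm up, with jar, tape roll and lid in place.

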